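# Shift the port selector into third

### The job

Shift the lever of the port selector from second (near left) into third, the far right slot of its H-shaped gate (three dots): bring it level with the cross channel, push it across to the right, then forward, away from the robot, until it is fully home. Only push it with the fingertips or the outside of the fingers, never pinch it between them, and leave the two vials and the lens tube where they stand.

Things in the scene. Friction and masses are not known exactly. Their poses are not given: they have to be found in the camera images.
- selector: Port selector fixed to the bench: black box 130 x 120 mm (x, y) on a 142 x 132 mm foot plate, light grey metal gate plate on top with its upper face at z = 62 mm. Origin: centre of the underside; +x forward (far side, four ports), +y left as seen from the robot, z up. The lever's 10 mm round stick pivots at (0, 0, 9 mm) and starts in second, the near left slot
- gate (a point): centre of the H-shaped gate, on the plate's upper face; axes as the selector's. Two slots run along x, centred at y = +17 mm (left) and -17 mm (right), 16 mm wide; the cross channel joining them runs along y at x = 0, 14 mm wide. Raised dots mark the slot ends: one far left, two near left, three far right, four near right
- lever_across (a joint): sideways lean of the lever, rad, -0.36 to 0.36: negative left, 0 upright, positive right; 0.28 to 0.36 either way in a slot. Handle middle at selector y = -101 mm x sin(value) x cos(lever_fore). Can change sides only while lever_fore is within about 0.04 of 0. Friction (about 2 N at the handle) keeps the lever where it is left; no spring
- lever_fore (a joint): fore-and-aft lean of the lever, rad, -0.36 to 0.36: positive forward (+x of the selector), negative back towards the robot, 0 in line with the cross channel. Handle middle at selector x = 101 mm x sin(value). 0.36 is fully home at the far end, 0.29 or more counts as home. Same friction, no spring
- handle (a point): middle of the lever's black square handle, which is 24 mm across the flats and 62 mm long along the stick (from 29 mm below to 33 mm above this point); upright, this point is 110 mm above the bench. Its z axis runs up the stick
- cheek_near: the -x (robot side) face block of the square handle (12 mm thick, 18 mm wide, 58 mm long); origin at the middle of its lower end. Touching two opposite face blocks at once counts as pinching
- cheek_far: the +x (far side) face block of the square handle (12 mm thick, 18 mm wide, 58 mm long); origin at the middle of its lower end. Touching two opposite face blocks at once counts as pinching
- cheek_left: the +y (left) face block of the square handle (12 mm thick, 18 mm wide, 58 mm long); origin at the middle of its lower end. Touching two opposite face blocks at once counts as pinching
- cheek_right: the -y (right) face block of the square handle (12 mm thick, 18 mm wide, 58 mm long); origin at the middle of its lower end. Touching two opposite face blocks at once counts as pinching
- small_vial: glass vial with black cap, 22 mm across, 52 mm tall, loose, beyond the selector; origin at the centre of its underside
- vial: glass vial with white cap, 27 mm across, 57 mm tall, loose, beyond the selector; origin at the centre of its underside
- lens_tube: short black lens tube, 30 mm across, 25 mm tall, loose, in front of the selector; origin at the centre of its underside
There are look-alikes about, which are no part of the job. There is more than one size of the selector; the one meant has the size given above.

How it is judged (in metres and radians):
On the way:
1. the lever has crossed to the right through the cross channel (across above 0.25, fore between -0.15 and 0.15) (value of joint lever_across above 0.25 rad and value of joint lever_fore between -0.15 and 0.15 rad).
At the end, for the whole second after the job is handed in: The lever stands still in the far right slot (lever_across above 0.25, lever_fore above 0.29 of 0.36 rad); both vials and lens tube within 20 mm of their places and upright (value of joint lever_across above 0.25 rad and value of joint lever_fore above 0.29 rad and velocity of joint lever_fore between -0.02 and 0.02 rad/s and distance of each of small_vial, vial, lens_tube from where it was at the start of the episode below 0.02 m and angle between each of small_vial, vial, lens_tube's own z axis and vertical below 0.2 rad); the robot touches nothing.
It fails at once if the handle is pinched (two opposite faces pressed by the fingers at once) ((contact force between the fingers and cheek_near above 1 N and contact force between the fingers and cheek_far above 1 N) or (contact force between the fingers and cheek_left above 1 N and contact force between the fingers and cheek_right above 1 N)).
It fails at once if the black-capped vial is shifted or lifted by more than 20 mm, or tipped (distance of small_vial from where it was at the start of the episode above 0.02 m or angle between small_vial's own z axis and vertical above 0.3 rad).
It fails at once if the white-capped vial is shifted or lifted by more than 20 mm, or tipped (distance of vial from where it was at the start of the episode above 0.02 m or angle between vial's own z axis and vertical above 0.3 rad).
It fails at once if the lens tube is shifted or lifted by more than 20 mm, or tipped (distance of lens_tube from where it was at the start of the episode above 0.02 m or angle between lens_tube's own z axis and vertical above 0.3 rad).
It also fails if it takes over 69 s, if anything falls off the work surface, if the arm or the gripper's body presses on something with over 40 N, if the wrist force passes 120 N, or if a joint passes its speed limit or range.

### The arm

A 6-joint arm with a two-finger parallel gripper is mounted at the origin on a cart in front of the work surface, level with it; the furniture and walls round the work are solid. World frame = base frame: x ahead of the robot, y to its left, z up, the work surface at z = 0. Lengths are in m, angles in degrees, forces in N, time in s.
With the tool pointing down it reaches from about 0.375 to 0.9 m from the base axis. Payload 3.1 kg.
Tool frame: the origin (TCP) lies on the front face of the gripper's body, between the roots of the fingers; the fingertips stand 70 mm ahead of it and the grasp point (between the pads) lies 51 mm ahead of it; z points along the fingers, y is the direction in which the jaws open and shut (so a half turn about z gives the same grasp; the last joint's range is limited). The gripper opens to 87 mm and grips with 3 to 60 N. Pads are 19 mm wide; open, the fingers measure 117 mm over their backs; the gripper's body (75 mm by 190 mm) begins 51 mm behind the grasp point.
Start: joints at [-78.409, 30.224, 82.088, -0, 67.689, -10.227], TCP at [0.232, -0.58, 0.292] pointing down, gripper open.
Joint ranges: [-176.69, 176.69], [-43.24, 126.21], [12.49, 139.97], [-82, 262], [0, 151.66], [-163.58, 163.58]. Speed limits (degrees/s): [159.86, 159.86, 180, 180, 180, 180].

### API

Orientations are given as a 3x3 rotation matrix whose columns are the frame's x, y, z axes.
In Python, from cell import env gives the robot as it stands. The module is installed in compiled form; this text tells all that it offers.
- The arm moves only by the tool jog_arm, never from a script. Its argument "motion" is one flat list of numbers, 7 for each row, row after row: the shift along the tool's x, y, z in cm, then the turn, a rotation vector about the tool's x, y, z in rad, then the finger opening in cm, from 0 to 8.7. In form: [x, y, z, ax, ay, az, claw, x, y, z, ax, ay, az, claw, ...]. A call has 1 to 5 rows; each row shifts and turns the commanded pose from where the row before left it, along the tool's axes as they then stand; what a row does not reach is not made up. A row lasts 1/10 s, in which the tool goes at most 50 mm and 8.59 degrees, less where a joint would pass 70% of its speed; a pose out of reach is approached as far as the arm can. A call is refused whole if a number of a shift passes 5 or a number of a turn 0.15, either way. A call with a gripper value outside its range is refused whole. The fingers move at their own pace and stop on an object; the grip force is fixed at half the most. Time passes only in rows, so rows that do not move let the fingers close. It gives the time, the measured TCP pose, the force and the opening at its end, in the units of the state.
- env.get_obs(): the state, without advancing time (a new reading comes with each control period).
- env.read_camera(name): name is "side" or "top"; returns a dict with "pixels" (384x512x3 uint8, red, green, blue), "vfov" (degrees; the focal length in pixels is half the picture's height over the tangent of half this angle, whatever the lens; pixels are square), "cx", "cy" (the principal point, pixels), "R" (3x3) and "t" (3): a world point X has camera coordinates R X + t. Camera axes: x right, y down, z forward; pixel columns grow to the right and rows downward; lengths in m; the calibration is good to about 2 mm. A picture is of the moment at which its call begins. There is no depth.
- env.hand_in(): hands the job in, once; it reports no verdict.
The state is a dict: "time": time; "joint_positions": joint angles; "dq": joint speeds; "joint_torque": joint torques, N m; "position": TCP position; "ee_rot": TCP orientation; "force": force on the tool from outside, world axes, zero at the start; "ft_torque": the same for the moment, N m; "opening": finger opening in m.
Only numpy, scipy, OpenCV 4.12 (cv2) and the standard library are available. Lean on these libraries where they do the work, as an engineer would, in place of code of your own. Each camera call takes 0.05 s, during which the arm holds its last target. There are 200 camera calls.

## Working session

There is one attempt and no reset: what is moved stays moved. The work goes in short steps, Python scripts to look and compute and a tool call to move; the robot and the scene stay as the last step left them, time stands still between calls to the robot, and variables do not carry over. Pictures are saved under pics/ and viewed, about 8 in all and at most 12, crops included, and the job is handed in when it is done.

Besides the shell and the picture viewer there is one more tool, called by a JSON object that holds its "method" and its "body". jog_arm: Moves the arm, as the interface text tells. Its arguments: {"type":"object","properties":{"motion":{"type":"array","items":{"type":"number"}}},"required":["motion"]}

```bash
mkdir -p pics
python3 - <<'E'
from cell import env
import cv2,json,numpy as np
for n in("top","side"):
    c=env.read_camera(n); cv2.imwrite(f"pics/{n}0.png",c["pixels"][:,:,::-1])
    print(n,c["vfov"],c["cx"],c["cy"],np.round(c["R"],4).tolist(),np.round(c["t"],4).tolist())
o=env.get_obs();print({k:np.round(v,3).tolist() for k,v in o.items()})
E
```

```text
top 49.8464942369602 256.6647627273284 188.17623009464998 [[-0.0039, -0.9999, 0.0139], [-0.993, 0.0022, -0.1179], [0.1179, -0.0142, -0.9929]] [0.0953, 0.5383, 1.0924]
side 43.70034649388575 253.867295642 184.5919108959426 [[-0.8154, -0.5785, 0.021], [-0.3905, 0.5229, -0.7577], [0.4274, -0.626, -0.6523]] [0.4821, 0.2138, 1.0947]
{'time': 0.1, 'joint_positions': [-78.409, 30.275, 82.148, -0.001, 67.689, -10.228], 'dq': [0.039, -0.127, -0.212, 0.067, -0.028, 0.086], 'joint_torque': [0.0, -44.098, -17.715, 0.063, 0.053, -0.0], 'position': [0.232, -0.58, 0.291], 'ee_rot': [[0.928, 0.372, -0.0], [0.372, -0.928, 0.002], [0.0, -0.002, -1.0]], 'force': [0.385, -0.704, 0.601], 'ft_torque': [-0.028, -0.028, -0.02], 'opening': 0.087}
```

View pics/top0.png

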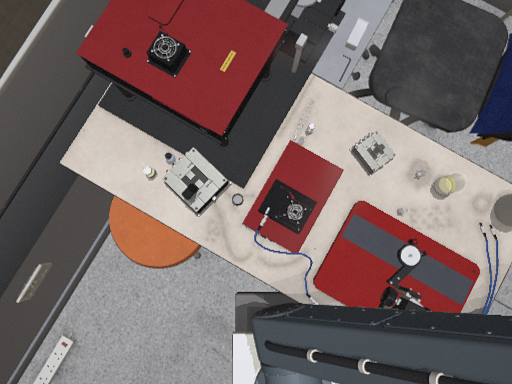

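View pics/side0.png

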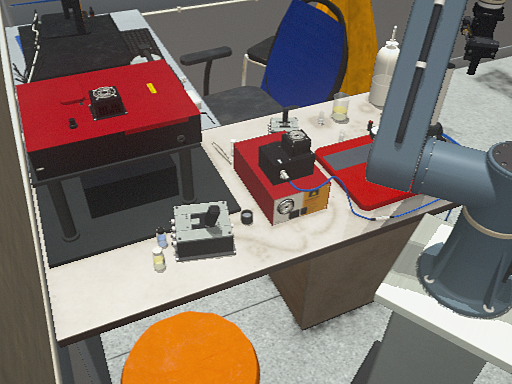

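Candidates: large selector at top (196,182), small selector at top (373,151). Let me take a close crop of both views.

```bash
cat > h.py <<'E'
import numpy as np,cv2
from cell import env
def K(c):
    f=c["pixels"].shape[0]/2/np.tan(np.radians(c["vfov"]/2)); return f
def ray(c,u,v,z):
    f=K(c);R=np.array(c["R"]);t=np.array(c["t"])
    d=R.T@np.array([(u-c["cx"])/f,(v-c["cy"])/f,1]);o=-R.T@t
    return o+d*(z-o[2])/d[2]
def proj(c,X):
    p=np.array(c["R"])@np.array(X)+np.array(c["t"]);f=K(c)
    return f*p[0]/p[2]+c["cx"],f*p[1]/p[2]+c["cy"]
E
python3 - <<'E'
from h import *
t=cv2.imread("pics/top0.png");s=cv2.imread("pics/side0.png")
a=cv2.resize(t[135:225,130:250],None,fx=6.6,fy=6.6,interpolation=2)
cv2.imwrite("pics/ctop.png",a)
b=cv2.resize(s[185:275,140:260],None,fx=6.6,fy=6.6,interpolation=2)
cv2.imwrite("pics/cside.png",b)
E
```

```text
(no output)
```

View pics/ctop.png

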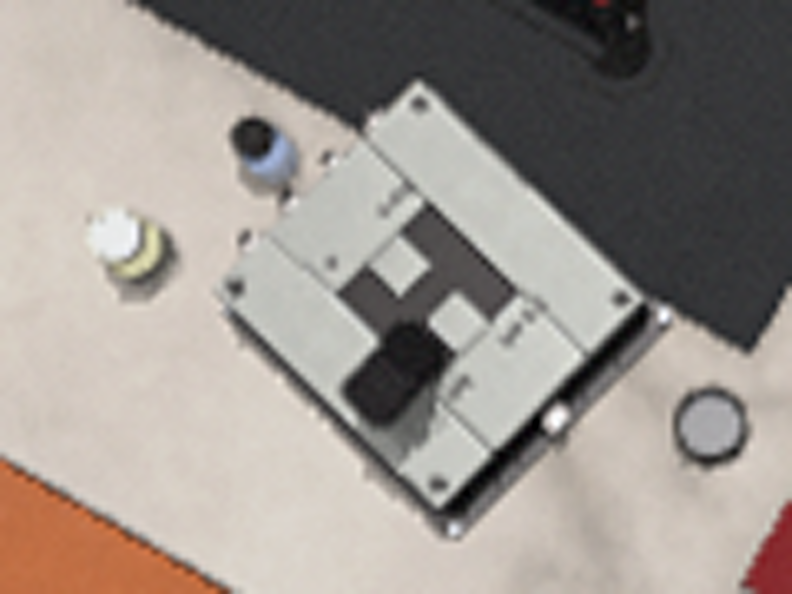

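View pics/cside.png

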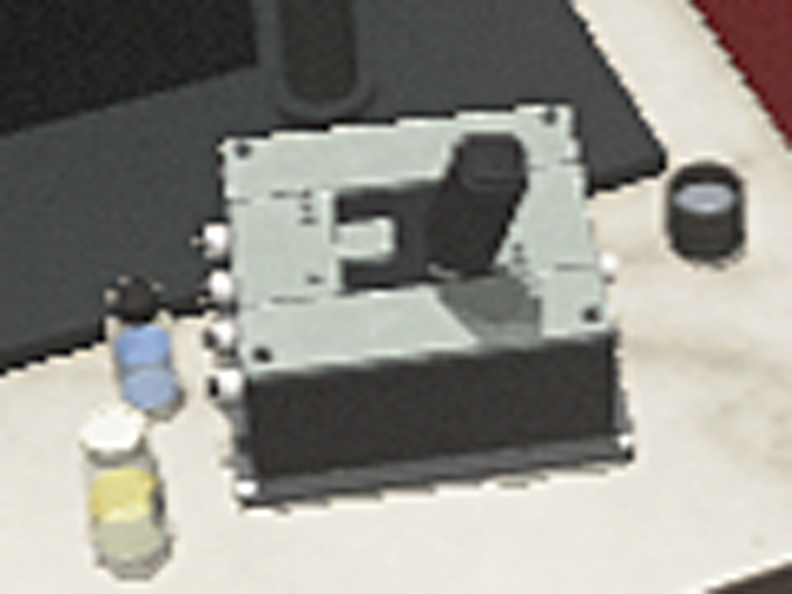

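The crops show the large selector. In the top crop the plate corners are far-right (419,82), far-left (222,292), near-left (437,508) and near-right (652,297). The handle is in the near-left slot, both vials stand off the port side, and the lens tube is near the front right. Next I check the sizes.

Run:
```python
from h import *
c=env.read_camera("top");s=env.read_camera("side")
T=lambda x,y:(130+(x+.5)/6.6-.5,135+(y+.5)/6.6-.5)
S=lambda x,y:(140+(x+.5)/6.6-.5,185+(y+.5)/6.6-.5)
for n,f,cam,P in(("top",T,c,[(419,82),(222,292),(437,508),(652,297)]),("side",S,s,[(222,142),(240,374),(617,334),(572,104)])):
    W=np.array([ray(cam,*f(*p),.062) for p in P])
    if n=="side": W=W
    print(n,np.round(W,4).tolist(),"centre",W.mean(0).round(4),"sides",[round(float(np.linalg.norm(W[i]-W[i-1])),4) for i in range(4)])
    fw=(W[0]+W[1]-W[2]-W[3]); print("yaw",np.degrees(np.arctan2(fw[1],fw[0])))
    l=(W[1]+W[2]-W[0]-W[3]); print("yaw2",np.degrees(np.arctan2(-l[0],l[1])))
for n,p,q in(("black",(258,138),(135,297)),("white",(117,238),(114,430)),("lens",(710,426),(706,195))):
    z={"black":.052,"white":.057,"lens":.025}[n]
    print(n,ray(c,*T(*p),z).round(4),ray(s,*S(*q),z).round(4))
# small one
W=[ray(c,*p,.04) for p in((376,131),(394,151),(372,171),(354,150))];print([round(float(np.linalg.norm(W[i]-W[i-1])),4) for i in range(4)])
# handle
g0=ray(c,*T(437,297),.062)
```

```text
top [[0.646, 0.2635, 0.062], [0.5604, 0.341, 0.062], [0.4736, 0.2539, 0.062], [0.558, 0.169, 0.062]] centre [0.5595 0.2569 0.062 ] sides [0.1292, 0.1155, 0.1229, 0.1198]
yaw 46.101228113262
yaw2 46.30801445592196
side [[0.6465, 0.2637, 0.062], [0.563, 0.3454, 0.062], [0.4709, 0.2541, 0.062], [0.5557, 0.1704, 0.062]] centre [0.559  0.2584 0.062 ] sides [0.1301, 0.1168, 0.1297, 0.1192]
yaw 45.275535020216026
yaw2 45.48500453086107
black [0.6251 0.33   0.052 ] [0.6246 0.3338 0.052 ]
white [0.5832 0.3848 0.057 ] [0.5833 0.3862 0.057 ]
lens [0.5094 0.1469 0.025 ] [0.5087 0.149  0.025 ]
[0.0821, 0.0734, 0.0835, 0.075]
```

Sizes fit (about 130 x 118 mm; the small one is about 83 x 75). Both cameras agree to within 2 mm: centre (0.559, 0.258), yaw about 45.8°. Now I check the heights of the obstacles near the path and work out the waypoints.

```bash
cat >> h.py <<'E'
from scipy.spatial.transform import Rotation as Ro
C=np.array([.5593,.2577]);YAW=np.radians(45.8)
F=np.array([np.cos(YAW),np.sin(YAW)]);L=np.array([-F[1],F[0]])
def sel(p): d=np.array(p[:2])-C; return np.array([d@F,d@L])
def tri(c,p,s,q):
    A=[];b=[]
    for k,(u,v) in((c,p),(s,q)):
        f=K(k);M=np.hstack([np.array(k["R"]),np.array(k["t"])[:,None]])
        for r,w in((0,(u-k["cx"])/f),(1,(v-k["cy"])/f)):
            e=M[r]-w*M[2];A.append(e[:3]);b.append(-e[3])
    X,res,_,_=np.linalg.lstsq(np.array(A),np.array(b),rcond=None);return X,res
RT=np.column_stack([[*L,0],[*F,0],[0,0,-1]])
def go(x,y,z):
    "shift (cm, tool axes) and turn (rad) from measured TCP to selector x,y (mm) and TCP z (m), tool x=sel y, tool y=sel x"
    o=env.get_obs();R=np.array(o["ee_rot"]);P=np.array([*(C+F*x/1e3+L*y/1e3),z])
    print("t",o["time"],"sel",(sel(o["position"])*1e3).round(1),"z",np.round(o["position"][2],4),"F",np.round(o["force"],1),"open",o["opening"])
    print("world to go",(P-o["position"]).round(4),"tool cm",(R.T@(P-o["position"])*100).round(2),"rot",Ro.from_matrix(R.T@RT).as_rotvec().round(4))
E
python3 - <<'E'
from h import *
c=env.read_camera("top");s=env.read_camera("side")
for n,p,q in(("bigbox near corner",(224,133),(199,118)),("bigbox right corner",(287,25),(126,62)),("fanbox",(295,210),(296,140)),("redbox",(291,141),(241,140)),("knob",(410,254),(371,125)),("handle top",(188,190),(214,208)),("bottle?",(500,210),(392,30))):
    X,r=tri(c,p,s,q);print(n,X.round(3),r,"sel",(sel(X)*1e3).round())
go(-60,25,.35)
E
```

```text
bigbox near corner [0.631 0.168 0.271] [2.81871906e-07] sel [ -15. -114.]
bigbox right corner [0.919 0.058 0.267] [0.00449391] sel [ 107. -397.]
fanbox [0.467 0.006 0.189] [4.08226719e-06] sel [-244. -109.]
redbox [0.644 0.003 0.114] [0.00010925] sel [-124. -238.]
knob [ 0.373 -0.279  0.12 ] [0.00024249] sel [-514. -240.]
handle top [0.52  0.264 0.128] [1.87524235e-05] sel [-23.  32.]
bottle? [ 0.439 -0.385  0.345] [0.00081639] sel [-545. -362.]
t 0.3 sel [-828.6 -349.6] z 0.2919 F [-0.   0.1 -0.2] open 0.08741584613129438
world to go [0.2673 0.8121 0.0581] tool cm [ 55.   -65.47  -5.76] rot [-3.0000e-04 -8.0000e-04 -1.9893e+00]
```

Obstacles:
- Red instrument on legs: top at 0.27 m, near corner at selector (-15, -114) mm, so it lies to the right.
- Fan box: top at about 0.19 m.
- White bottle: about 0.34 m tall, near the travel arc.

I will use tool x = selector left and tool y = selector forward, which keeps the 190 mm body parallel to the instrument. Fingers stay closed so they cannot pinch. First move: raise and pull in.

{"method": "jog_arm", "body": {"motion": [0,0,-4.5,0,0,0,0,0,0,-4.5,0,0,0,0,0,-3.5,-4.5,0,0,0,0,0,-3.5,-4.5,0,0,0,0,0,-3.5,0,0,0,0,0]}}

```text
time: 0.8
position: [0.1966, -0.4922, 0.4673]
ee_rot: [[0.928, 0.372, 0.002], [0.372, -0.928, -0.013], [-0.003, 0.013, -1.0]]
force: [-0.6, -0.4, -0.2]
opening: 0.0548
```

{"method": "jog_arm", "body": {"motion": [4.6,-0.2,0,0,0,-0.09,0,4.6,-0.2,0,0,0,-0.09,0,4.6,-0.2,0,0,0,-0.09,0,4.6,-0.2,0,0,0,-0.09,0,4.6,-0.2,0,0,0,-0.09,0]}}

```text
time: 1.3
position: [0.3857, -0.3599, 0.4612]
ee_rot: [[0.672, 0.741, 0.0], [0.741, -0.672, -0.0], [0.0, 0.001, -1.0]]
force: [1.2, -0.4, -0.0]
opening: 0.0151
```

{"method": "jog_arm", "body": {"motion": [4.6,-0.2,0,0,0,-0.09,0,4.6,-0.2,0,0,0,-0.09,0,4.6,-0.2,0,0,0,-0.09,0,4.6,-0.2,0,0,0,-0.09,0,4.6,-0.2,0,0,0,-0.09,0]}}

```text
time: 1.8
position: [0.498, -0.1607, 0.4611]
ee_rot: [[0.282, 0.959, 0.0], [0.959, -0.282, -0.0], [0.0, 0.0, -1.0]]
force: [-0.6, 0.6, -0.6]
opening: 0.0002
```

{"method": "jog_arm", "body": {"motion": [4.6,-0.2,0,0,0,-0.09,0,4.6,-0.2,0,0,0,-0.09,0,4.6,-0.2,0,0,0,-0.09,0,4.6,-0.2,0,0,0,-0.09,0,4.6,-0.2,0,0,0,-0.09,0]}}

```text
time: 2.3
position: [0.5124, 0.0673, 0.4611]
ee_rot: [[-0.163, 0.987, 0.0], [0.987, 0.163, 0.0], [0.0, 0.0, -1.0]]
force: [0.2, 0.4, -0.5]
opening: 0.0006
```

{"method": "jog_arm", "body": {"motion": [4.6,-0.2,0,0,0,-0.09,0,4.6,-0.2,0,0,0,-0.09,0,4.6,-0.2,0,0,0,-0.09,0,0,0,0,0,0,0,0,0,0,0,0,0,0,0]}}

```text
time: 2.8
position: [0.472, 0.1981, 0.4613]
ee_rot: [[-0.419, 0.908, 0.0], [0.908, 0.419, -0.001], [-0.001, 0.0, -1.0]]
force: [0.4, -0.1, -0.6]
opening: 0.0007
```

```bash
python3 -c "
from h import *
go(-90,33,.40)"
```

```text
t 2.8 sel [-103.6   21.1] z 0.4613 F [ 0.4 -0.1 -0.6] open 0.0007028469754168103
world to go [ 0.0009  0.018  -0.0613] tool cm [1.6  0.84 6.13] rot [-0.      0.0007 -0.3672]
```

{"method": "jog_arm", "body": {"motion": [1.6,0.3,4.5,0,0,0,0,0,0,4.5,0,0,-0.12,0,0,0,4.5,0,0,-0.12,0,0,0,4.5,0,0,-0.127,0,0,0,0,0,0,0,0]}}

```text
time: 3.3
position: [0.4658, 0.2107, 0.2759]
ee_rot: [[-0.713, 0.701, -0.013], [0.701, 0.713, -0.003], [0.007, -0.012, -1.0]]
force: [-0.5, 0.4, -0.7]
opening: 0.0006
```

```bash
python3 -c "
from h import *
go(-95,33,.16)
c=env.read_camera('side')['pixels'];d=env.read_camera('top')['pixels']
a=cv2.resize(c[150:270,130:290],None,fx=4.5,fy=4.5,interpolation=2)
cv2.imwrite('pics/s1.png',a[:,:,::-1])"
```

```text
t 3.3 sel [-98.9  34.3] z 0.2759 F [-0.5  0.4 -0.7] open 0.0006447582892333595
world to go [ 0.0036  0.0019 -0.1159] tool cm [-0.21  0.53 11.59] rot [-0.0118 -0.0072 -0.0054]
```

View pics/s1.png

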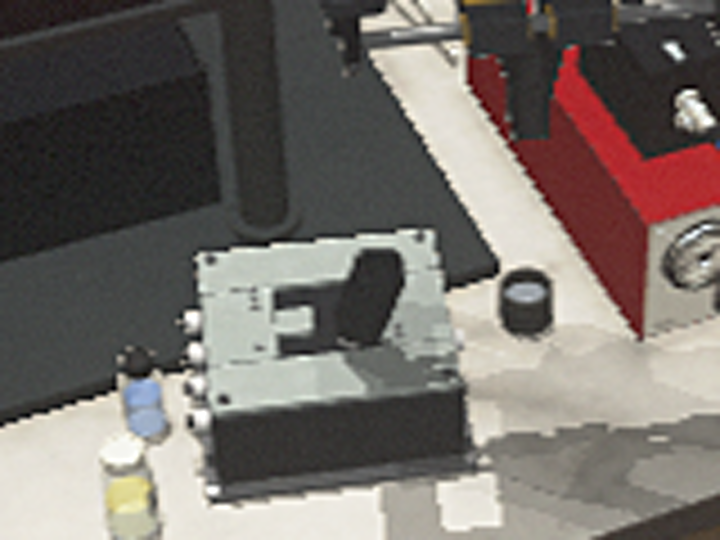

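The fingertips are at crop (530,135). A dark part hangs at (345,60), and I need to know whether it belongs to the gripper, so I look at the full frame.

```bash
python3 -c "
from h import *
c=env.read_camera('side');d=env.read_camera('top')
p=env.get_obs()['position'];print(proj(c,p),proj(c,p-np.array([0,0,.07])),proj(d,p))
a=np.hstack([cv2.resize(c['pixels'][20:240,120:320],None,fx=2,fy=2,interpolation=2),cv2.resize(d['pixels'][110:330,110:310],None,fx=2,fy=2,interpolation=2)])
cv2.imwrite('pics/s2.png',a[:,:,::-1])"
```

```text
(np.float64(244.62405717036367), np.float64(148.5796462120366)) (np.float64(244.35017434886626), np.float64(175.00411912547867)) (np.float64(201.45585378899554), np.float64(206.35035438112845))
```

View pics/s2.png

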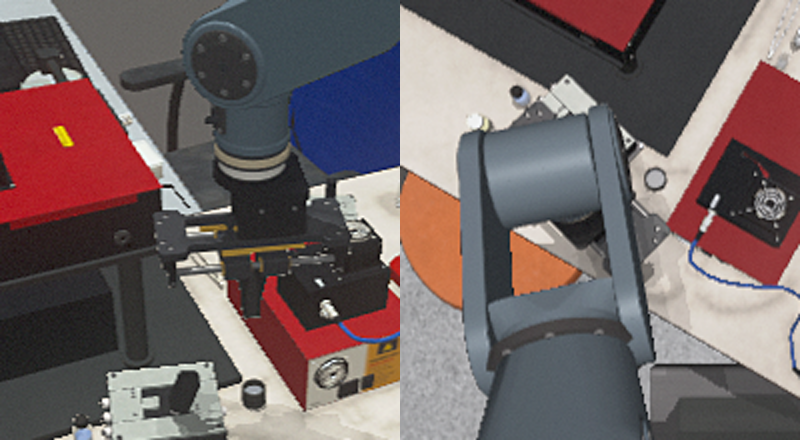

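That dark part is the end of the gripper body, level with the TCP as specified. I carry on and descend.

{"method": "jog_arm", "body": {"motion": [-0.1,0,3.5,0,0,-0.005,0,0,0,3.5,0,0,0,0,0,0,2.4,0,0,0,0,0,0,2.0,0,0,0,0,0,0,0,0,0,0,0]}}

```text
time: 4.0
position: [0.4699, 0.2123, 0.1673]
ee_rot: [[-0.718, 0.696, 0.0], [0.696, 0.718, -0.0], [-0.0, -0.0, -1.0]]
force: [0.1, -0.4, -0.8]
opening: 0.0008
```

```bash
python3 -c "
from h import *
go(-29,33,.16)"
```

```text
t 4.0 sel [-94.9  32.4] z 0.1673 F [ 0.1 -0.4 -0.8] open 0.000835565011171594
world to go [ 0.0455  0.0476 -0.0073] tool cm [0.05 6.59 0.73] rot [-0.      0.      0.0011]
```

{"method": "jog_arm", "body": {"motion": [0,1.5,0.5,0,0,0,0,0,1.0,0,0,0,0,0,0,0.8,0,0,0,0,0,0,0.8,0,0,0,0,0,0,0,0,0,0,0,0]}}

```text
time: 4.5
position: [0.4992, 0.2427, 0.1632]
ee_rot: [[-0.719, 0.695, 0.003], [0.695, 0.719, 0.001], [-0.002, 0.003, -1.0]]
force: [-0.3, -0.2, -0.8]
opening: 0.0005
```

{"method": "jog_arm", "body": {"motion": [0,0.6,0,0,0,0,0,0,0.6,0,0,0,0,0,0,0.6,0,0,0,0,0,0,0.4,0,0,0,0,0,0,0,0,0,0,0,0]}}

```text
time: 5.0
position: [0.5136, 0.2582, 0.1621]
ee_rot: [[-0.719, 0.695, 0.001], [0.695, 0.719, 0.0], [-0.0, 0.001, -1.0]]
force: [-1.6, -0.8, 0.6]
opening: 0.0008
```

```bash
python3 -c "
from h import *
go(-28,33,.16)
c=env.read_camera('side')['pixels']
a=cv2.resize(c[165:265,150:270],None,fx=6,fy=6,interpolation=2)
cv2.imwrite('pics/s3.png',a[:,:,::-1])"
```

```text
t 5.0 sel [-31.5  33.1] z 0.1621 F [-1.6 -0.8  0.6] open 0.000814798524610654
world to go [ 0.0025  0.0025 -0.0021] tool cm [-0.01  0.35  0.21] rot [0.0007 0.0002 0.0029]
```

View pics/s3.png

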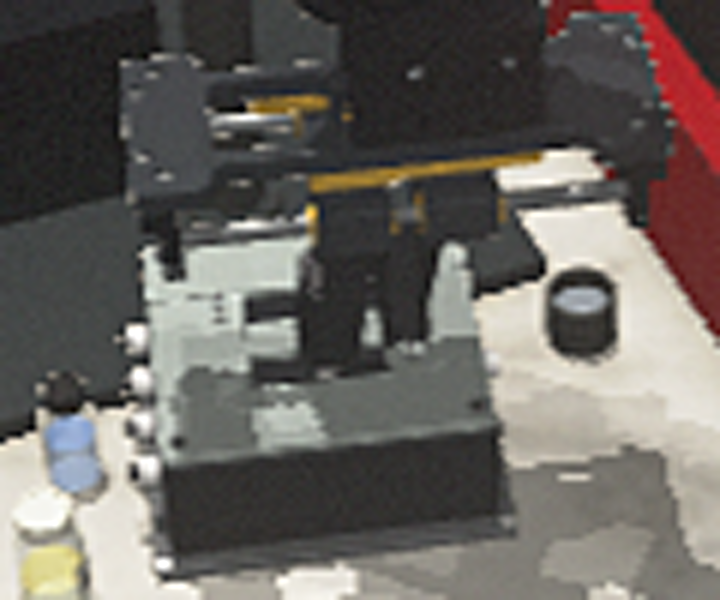

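Seen: handle at crop x 300–355, fingers at x 388–430, with a gap low down. I compare predicted pixels with what is visible.

```bash
cat >> h.py <<'E'
def lev(fore,ac,p):
    "lever-frame point p (mm from pivot) -> world"
    # handle axis: y=-sin(ac)cos(fore), x=sin(fore)
    z=np.array([np.sin(fore),-np.sin(ac)*np.cos(fore),np.cos(ac)*np.cos(fore)])
    y=np.array([0,np.cos(ac),np.sin(ac)]);x=np.cross(y,z)
    q=(x*p[0]+y*p[1]+z*p[2]+[0,0,9])/1e3
    return np.array([*(C+F*q[0]+L*q[1]),q[2]])
E
python3 - <<'E'
from h import *
c=env.read_camera('side')
k=lambda X:[round((a-o)*6) for a,o in zip(proj(c,X),(150,165))]
for fo in(0,-.05,-.1):
    print(fo,"top edges far/near (+y side)",[k(lev(fo,-.32,(x,y,134))) for x in(12,-12) for y in(12,-12)],"bottom",[k(lev(fo,-.32,(x,12,72))) for x in(12,-12)])
p=np.array(env.get_obs()["position"])
for dz in(0,.035,.07): print(dz,[k(p+np.array([*(F*d+L*.0095),-dz])) for d in(.015,-.015)])
E
```

```text
0 top edges far/near (+y side) [[287, 298], [280, 240], [352, 291], [345, 233]] bottom [[290, 373], [353, 366]]
-0.05 top edges far/near (+y side) [[305, 295], [298, 238], [371, 290], [363, 232]] bottom [[300, 371], [362, 366]]
-0.1 top edges far/near (+y side) [[323, 293], [316, 236], [389, 289], [381, 232]] bottom [[309, 370], [371, 366]]
0 [[359, 209], [442, 200]]
0.035 [[363, 279], [444, 270]]
0.07 [[366, 346], [445, 337]]
```

The fingertips taper (about ±8 mm at the tip, ±13 mm at handle-top height). The lever is therefore at fore ≈ -0.05, and pushing the TCP to selector x ≈ -26 mm should bring it level.

{"method": "jog_arm", "body": {"motion": [0,0.25,0,0,0,0,0,0,0.25,0,0,0,0,0,0,0,0,0,0,0,0]}}

```text
time: 5.4
position: [0.5168, 0.2614, 0.1622]
ee_rot: [[-0.719, 0.695, 0.0], [0.695, 0.719, 0.0], [-0.0, 0.0, -1.0]]
force: [-1.4, -0.3, 2.0]
opening: 0.0
```

Run:
```python
from h import *
go(-25.5,33,.16)
for n,(v,u) in(("side",(165,150)),("top",(140,140))):
    c=env.read_camera(n)
    a=cv2.resize(c["pixels"][v:v+100,u:u+120],None,fx=6,fy=6,interpolation=2)
    k=lambda X:[round((a-o)*6) for a,o in zip(proj(c,X),(u,v))]
    cv2.imwrite(f'pics/4{n}.png',a[:,:,::-1])
    if n=="side":
        for fo in(0.03,0,-.03,-.06): print(fo,[k(lev(fo,-.32,(x,12,z))) for x in(12,-12) for z in(134,72)])
```

```text
t 5.4 sel [-27.   33.1] z 0.1622 F [-1.4 -0.3  2. ] open 3.590150856928073e-05
world to go [ 0.0011  0.001  -0.0022] tool cm [-0.01  0.15  0.22] rot [0.0002 0.     0.0026]
0.03 [[275, 300], [285, 374], [341, 291], [347, 366]]
0 [[287, 298], [290, 373], [352, 291], [353, 366]]
-0.03 [[298, 296], [296, 372], [363, 290], [359, 366]]
-0.06 [[309, 295], [302, 371], [374, 289], [364, 366]]
```

View pics/4side.png

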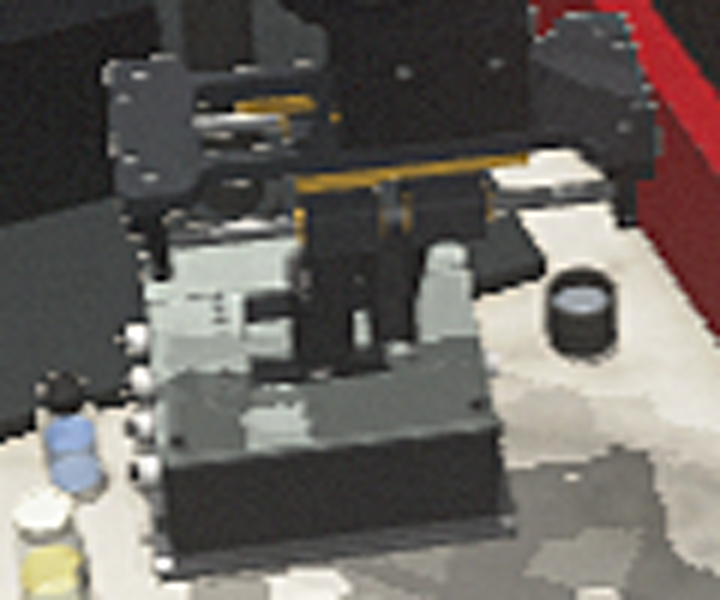

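The handle's left edge is at crop x ≈ 293–298, so fore is about -0.02. I give it 1 mm more, then back off and go round to the left side.

{"method": "jog_arm", "body": {"motion": [0,0.12,0,0,0,0,0,0,0,0,0,0,0,0,0,-2.0,0,0,0,0,0,0,-2.0,0,0,0,0,0,1.6,0,0,0,0,0,0]}}

```text
time: 6.0
position: [0.4777, 0.2429, 0.162]
ee_rot: [[-0.717, 0.698, -0.001], [0.698, 0.717, -0.001], [0.0, -0.001, -1.0]]
force: [-0.3, 0.7, -0.2]
opening: 0.0004
```

{"method": "jog_arm", "body": {"motion": [1.6,0,0,0,0,0,0,1.6,0,0,0,0,0,0,0,2.2,0,0,0,0,0,0,2.2,0,0,0,0,0,0,2.2,0,0,0,0,0]}}

```text
time: 6.5
position: [0.5009, 0.3167, 0.1624]
ee_rot: [[-0.72, 0.694, 0.001], [0.694, 0.72, 0.001], [-0.0, 0.001, -1.0]]
force: [-0.3, 0.2, 0.4]
opening: 0.0003
```

{"method": "jog_arm", "body": {"motion": [0,0,0,0,0,0,0,0,0,0,0,0,0,0]}}

```text
time: 6.7
position: [0.5, 0.3153, 0.1619]
ee_rot: [[-0.72, 0.694, -0.001], [0.694, 0.72, -0.0], [0.0, -0.001, -1.0]]
force: [0.1, 0.1, 0.5]
opening: 0.0007
```

```bash
python3 -c "
from h import *
go(0,-5,.162)"
```

```text
t 6.7 sel [-0.1 82.6] z 0.1619 F [0.1 0.1 0.5] open 0.0006690093583400414
world to go [ 0.0629 -0.0611  0.0001] tool cm [-8.76 -0.03 -0.01] rot [-0.0008 -0.0003  0.0047]
```

{"method": "jog_arm", "body": {"motion": [-1.2,0,0,0,0,0.004,0,-1.0,0,0,0,0,0,0,-0.8,0,0,0,0,0,0,-0.8,0,0,0,0,0,0,-0.8,0,0,0,0,0,0]}}

```text
time: 7.2
position: [0.5344, 0.2812, 0.1623]
ee_rot: [[-0.715, 0.699, -0.0], [0.699, 0.715, 0.0], [0.0, -0.0, -1.0]]
force: [-2.2, 1.3, 1.6]
opening: 0.0005
```

{"method": "jog_arm", "body": {"motion": [-0.8,0,0,0,0,0,0,-0.8,0,0,0,0,0,0,-0.8,0,0,0,0,0,0]}}

```text
time: 7.5
position: [0.5515, 0.2649, 0.1622]
ee_rot: [[-0.716, 0.698, -0.0], [0.698, 0.716, 0.0], [0.0, -0.0, -1.0]]
force: [-1.3, 1.7, 2.0]
opening: 0.0004
```

```bash
python3 -c "
from h import *
go(0,-5,.162)"
```

```text
t 7.5 sel [-0.2 10.6] z 0.1622 F [-1.3  1.7  2. ] open 0.0003959108913650509
world to go [ 0.0114 -0.0107 -0.0002] tool cm [-1.56  0.03  0.02] rot [-0.0001 -0.0003 -0.0016]
```

The force is about 2 N, so the lever is sliding across. I continue to y ≈ -6.

{"method": "jog_arm", "body": {"motion": [-0.6,0,0,0,0,0,0,-0.5,0,0,0,0,0,0,-0.4,0,0,0,0,0,0,0,0,0,0,0,0,0]}}

```text
time: 7.9
position: [0.5624, 0.2544, 0.162]
ee_rot: [[-0.716, 0.698, 0.0], [0.698, 0.716, -0.001], [-0.001, -0.0, -1.0]]
force: [-0.0, -0.2, 1.2]
opening: 0.0003
```

Run:
```python
from h import *
go(0,-5,.162)
n="side";v,u=165,150
c=env.read_camera(n)
a=cv2.resize(c["pixels"][v:v+100,u:u+120],None,fx=6,fy=6,interpolation=2)
k=lambda X:[round((a-o)*6) for a,o in zip(proj(c,X),(u,v))]
cv2.imwrite(f'pics/5{n}.png',a[:,:,::-1])
for ac in(.2,.25,.3,.35): print(ac,[k(lev(0,ac,(x,12,z))) for x in(12,-12) for z in(134,72)])
```

```text
t 7.9 sel [-0.3 -4.5] z 0.162 F [-0.  -0.2  1.2] open 0.00030208098967351743
world to go [ 0.0005 -0.0001  0.    ] tool cm [-0.05  0.03 -0.  ] rot [-0.0002  0.0006 -0.0016]
0.2 [[268, 154], [280, 291], [331, 147], [342, 285]]
0.25 [[267, 144], [279, 285], [330, 138], [341, 279]]
0.3 [[265, 135], [279, 280], [328, 129], [340, 273]]
0.35 [[264, 127], [278, 274], [326, 121], [339, 268]]
```

View pics/5side.png

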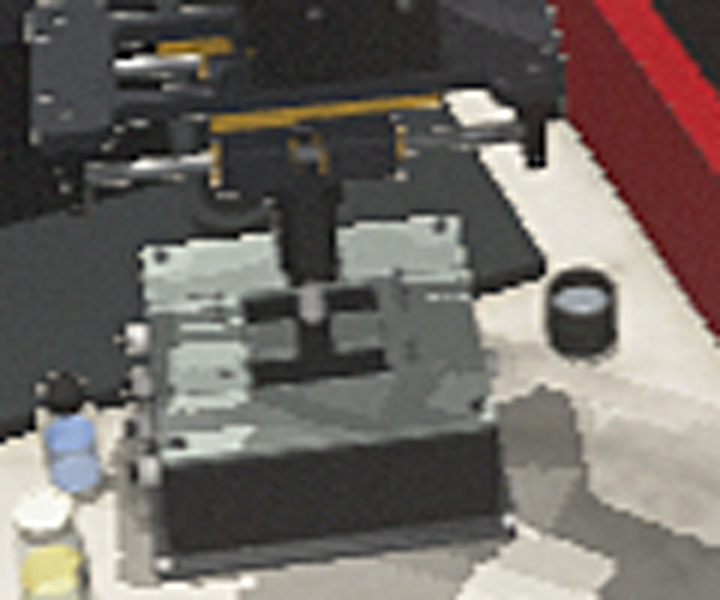

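The stick is now in the right slot (crop 313,300) and level with the channel. The handle's lower edge at v ≈ 283 gives across ≈ 0.26, so I push a few mm deeper while watching the force.

{"method": "jog_arm", "body": {"motion": [-0.3,0,0,0,0,0,0,-0.2,0,0,0,0,0,0]}}

```text
time: 8.15
position: [0.5652, 0.2516, 0.1621]
ee_rot: [[-0.716, 0.698, -0.001], [0.698, 0.716, 0.0], [0.001, -0.0, -1.0]]
force: [-1.6, 2.3, -1.4]
opening: 0.0006
```

{"method": "jog_arm", "body": {"motion": [-0.2,0,0,0,0,0,0,-0.1,0,0,0,0,0,0]}}

```text
time: 8.35
position: [0.5662, 0.2503, 0.1618]
ee_rot: [[-0.715, 0.699, -0.004], [0.699, 0.715, 0.002], [0.004, -0.001, -1.0]]
force: [-4.1, 5.9, -0.8]
opening: 0.0007
```

The force rises to about 7 N, so the lever is at the slot's right wall. I back off left, go round to the near side and line up at y ≈ -22.

{"method": "jog_arm", "body": {"motion": [1.8,0,0,0,0,0,0,1.8,0,0,0,0,0,0,0,-2.0,0,0,0,0,0,0,-2.0,0,0,0,0,0,0,-2.0,0,0,0,0,0]}}

```text
time: 8.85
position: [0.4986, 0.2321, 0.1625]
ee_rot: [[-0.718, 0.697, 0.001], [0.697, 0.718, -0.0], [-0.001, 0.0, -1.0]]
force: [-0.1, 0.9, 0.2]
opening: 0.0005
```

{"method": "jog_arm", "body": {"motion": [-1.6,0,0,0,0,0,0,-1.6,0,0,0,0,0,0,-1.6,0,0,0,0,0,0,0,0,0,0,0,0,0]}}

```text
time: 9.25
position: [0.538, 0.1967, 0.1626]
ee_rot: [[-0.714, 0.7, 0.005], [0.7, 0.714, 0.0], [-0.003, 0.003, -1.0]]
force: [-0.2, -0.6, 0.2]
opening: 0.0004
```

```bash
python3 -c "
from h import *
go(8,-24,.162)"
```

```text
t 9.25 sel [-58.6 -27.3] z 0.1626 F [-0.2 -0.6  0.2] open 0.00037726674380591645
world to go [ 0.0441  0.05   -0.0006] tool cm [0.35 6.66 0.08] rot [ 0.0035  0.0031 -0.0037]
```

{"method": "jog_arm", "body": {"motion": [0.3,1.2,0,0,0,0,0,0,1.2,0,0,0,0,0,0,1.0,0,0,0,0,0,0,1.0,0,0,0,0,0,0,0.8,0,0,0,0,0]}}

```text
time: 9.75
position: [0.5685, 0.2382, 0.1621]
ee_rot: [[-0.717, 0.697, -0.001], [0.697, 0.717, -0.001], [0.0, -0.001, -1.0]]
force: [-2.0, -2.1, 2.3]
opening: 0.0003
```

{"method": "jog_arm", "body": {"motion": [0,0.6,0,0,0,0,0,0,0.4,0,0,0,0,0,0,0,0,0,0,0,0]}}

```text
time: 10.05
position: [0.5756, 0.2449, 0.1619]
ee_rot: [[-0.716, 0.698, -0.0], [0.698, 0.716, 0.0], [0.0, 0.0, -1.0]]
force: [-0.9, -0.3, -0.9]
opening: 0.0004
```

Run:
```python
from h import *
go(8,-24,.162)
n="side";v,u=165,150
c=env.read_camera(n)
a=cv2.resize(c["pixels"][v:v+100,u:u+120],None,fx=6,fy=6,interpolation=2)
k=lambda X:[round((a-o)*6) for a,o in zip(proj(c,X),(u,v))]
cv2.imwrite(f'pics/6{n}.png',a[:,:,::-1])
for fo in(.15,.2,.25,.3,.35): print(fo,[k(lev(fo,.33,(x,12,z))) for x in(12,-12) for z in(134,72)])
```

```text
t 10.05 sel [  2.2 -20.6] z 0.1619 F [-0.9 -0.3 -0.9] open 0.0003778330291957907
world to go [0.0065 0.0018 0.0001] tool cm [-0.34  0.58 -0.01] rot [ 0.0002 -0.0002 -0.0011]
0.15 [[213, 144], [251, 286], [274, 129], [311, 271]]
0.2 [[197, 150], [243, 289], [257, 132], [302, 272]]
0.25 [[180, 156], [235, 293], [240, 136], [293, 273]]
0.3 [[164, 164], [227, 298], [223, 141], [284, 275]]
0.35 [[149, 172], [219, 303], [206, 146], [274, 277]]
```

View pics/6side.png

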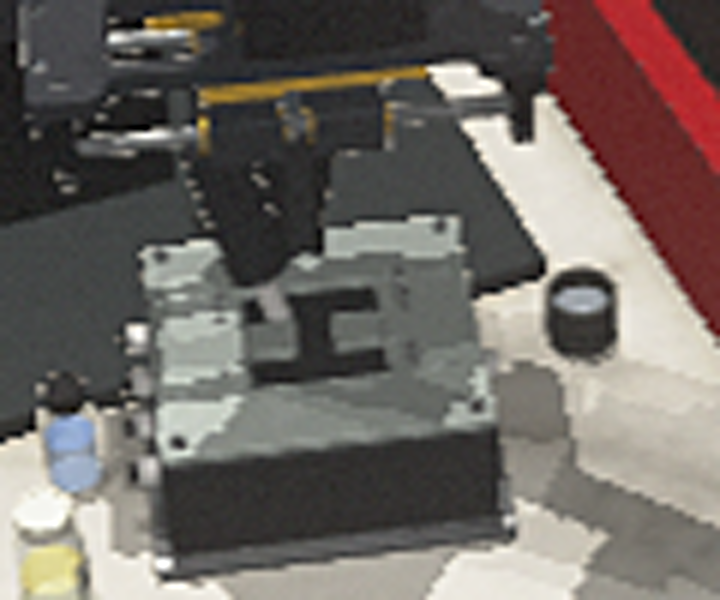

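The lever is leaning forward in the far right slot (stick at 270,300; lower far corner about 235,288), so fore ≈ 0.24. I push on in small steps until the end stop shows in the force.

{"method": "jog_arm", "body": {"motion": [0,0.4,0,0,0,0,0,0,0.3,0,0,0,0,0]}}

```text
time: 10.3
position: [0.5802, 0.2493, 0.162]
ee_rot: [[-0.716, 0.698, -0.001], [0.698, 0.716, -0.0], [0.0, -0.001, -1.0]]
force: [-1.4, 0.1, -0.0]
opening: 0.0005
```

{"method": "jog_arm", "body": {"motion": [0,0.2,0,0,0,0,0,0,0.1,0,0,0,0,0]}}

```text
time: 10.5
position: [0.5826, 0.2517, 0.1622]
ee_rot: [[-0.716, 0.698, 0.0], [0.698, 0.716, -0.0], [-0.0, 0.0, -1.0]]
force: [-1.7, -1.4, 0.8]
opening: 0.0002
```

{"method": "jog_arm", "body": {"motion": [0,0.2,0,0,0,0,0,0,0,0,0,0,0,0]}}

```text
time: 10.7
position: [0.5834, 0.2527, 0.162]
ee_rot: [[-0.716, 0.698, -0.002], [0.698, 0.716, -0.001], [0.0, -0.002, -1.0]]
force: [-2.4, -2.9, -0.8]
opening: 0.0003
```

{"method": "jog_arm", "body": {"motion": [0,0.2,0,0,0,0,0,0,0,0,0,0,0,0]}}

```text
time: 10.9
position: [0.5841, 0.2536, 0.1618]
ee_rot: [[-0.716, 0.698, -0.003], [0.698, 0.716, -0.002], [0.001, -0.004, -1.0]]
force: [-4.0, -3.8, -0.0]
opening: 0.0002
```

{"method": "jog_arm", "body": {"motion": [0,0.15,0,0,0,0,0,0,0,0,0,0,0,0]}}

```text
time: 11.1
position: [0.5846, 0.2542, 0.1616]
ee_rot: [[-0.716, 0.698, -0.005], [0.698, 0.716, -0.003], [0.001, -0.006, -1.0]]
force: [-3.6, -6.5, -0.1]
opening: 0.0006
```

The force builds up with hardly any motion, so this is the end stop. I retreat straight back and then up, and check in the picture.

{"method": "jog_arm", "body": {"motion": [0,-2.0,0,0,0,0,0,0,-2.5,0,0,0,0,0,0,-3.0,0,0,0,0,0,0,-2.0,-4.0,0,0,0,0,0,-1.0,-4.5,0,0,0,0]}}

```text
time: 11.6
position: [0.5116, 0.1796, 0.2467]
ee_rot: [[-0.715, 0.699, -0.003], [0.699, 0.715, 0.0], [0.003, -0.002, -1.0]]
force: [0.7, 0.1, 0.6]
opening: 0.0003
```

{"method": "jog_arm", "body": {"motion": [0,0,-4.0,0,0,0,0,0,0,-4.0,0,0,0,0,0,0,-2.0,0,0,0,0,0,0,0,0,0,0,0,0,0,0,0,0,0,0]}}

```text
time: 12.1
position: [0.5134, 0.1807, 0.3476]
ee_rot: [[-0.716, 0.698, 0.003], [0.698, 0.716, 0.001], [-0.001, 0.002, -1.0]]
force: [0.9, 0.0, -0.1]
opening: 0.0006
```

Run:
```python
from h import *
go(0,0,.35)
n="side";v,u=165,150
c=env.read_camera(n)
a=cv2.resize(c["pixels"][v:v+100,u:u+120],None,fx=6,fy=6,interpolation=2)
k=lambda X:[round((a-o)*6) for a,o in zip(proj(c,X),(u,v))]
cv2.imwrite(f'pics/7{n}.png',a[:,:,::-1])
for ac in(.26,.33):
  for fo in(.25,.3,.36): print(ac,fo,"far top/bot, near top/bot",[k(lev(fo,ac,(x,12,z))) for x in(12,-12) for z in(134,72)])
```

```text
t 12.1 sel [-87.2 -20.8] z 0.3476 F [ 0.9  0.  -0.1] open 0.0006383733356924557
world to go [0.0459 0.077  0.0024] tool cm [ 2.09  8.72 -0.22] rot [ 0.0025  0.0012 -0.0013]
0.26 0.25 far top/bot, near top/bot [[182, 168], [235, 301], [242, 148], [294, 281]]
0.26 0.3 far top/bot, near top/bot [[166, 175], [227, 305], [224, 152], [285, 283]]
0.26 0.36 far top/bot, near top/bot [[147, 185], [218, 311], [204, 159], [274, 286]]
0.33 0.25 far top/bot, near top/bot [[180, 156], [235, 293], [240, 136], [293, 273]]
0.33 0.3 far top/bot, near top/bot [[164, 164], [227, 298], [223, 141], [284, 275]]
0.33 0.36 far top/bot, near top/bot [[146, 174], [217, 304], [203, 147], [273, 278]]
```

View pics/7side.png

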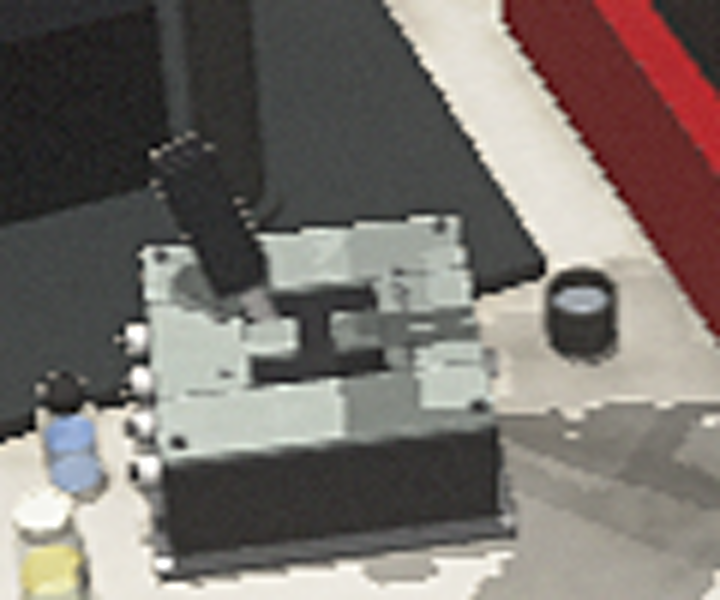

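The lever looks home. The contact geometry agrees: the final TCP x of 15 mm plus the tip half-width of about 7 mm puts the near face at about 21–22 mm, against a predicted 20.2 mm at fore = 0.36 and 14.6 mm at 0.30. I make one last overlay check, and compare vial and lens tube pixels with the start.

Run:
```python
from h import *
c=env.read_camera("side");v,u,z=175,160,10
im=cv2.resize(c["pixels"][v:v+55,u:u+70],None,fx=z,fy=z,interpolation=2)[:,:,::-1].copy()
im=cv2.convertScaleAbs(im,alpha=1.8,beta=20)
def k(X): a,b=proj(c,X); return [int((a-u+.5)*z),int((b-v+.5)*z)]
for fo,col in((.27,(0,0,255)),(.36,(0,255,0))):
    h=cv2.convexHull(np.array([k(lev(fo,.33,(x,y,s))) for x in(-12,12) for y in(-12,12) for s in(72,134)]))
    cv2.polylines(im,[h],True,col,1)
cv2.imwrite("pics/8.png",im)
s0=cv2.imread("pics/side0.png")[:,:,::-1].astype(int)
for n,(a,b,w,h) in {"black":(155,225,14,25),"white":(150,240,18,32),"lens":(240,208,16,18)}.items():
    T=s0[b:b+h,a:a+w].astype(np.uint8).copy();r=cv2.matchTemplate(np.ascontiguousarray(c["pixels"][b-12:b+h+12,a-12:a+w+12]),T,cv2.TM_CCOEFF_NORMED)
    m=cv2.minMaxLoc(r);print(n,"shift",m[3][0]-12,m[3][1]-12,round(m[1],3))
```

```text
black shift 0 0 0.999
white shift 0 0 0.999
lens shift 0 0 0.984
```

View pics/8.png

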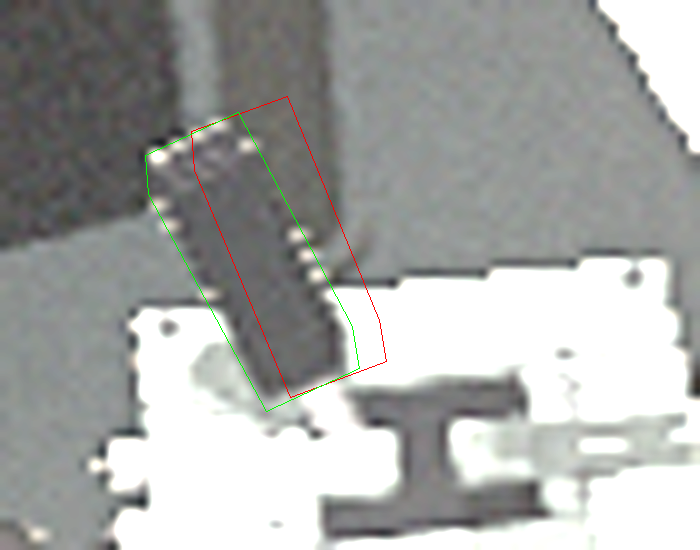

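The handle fills the green outline (fore 0.36, across 0.33) and clearly not the red one (fore 0.27). The vials and lens tube have not moved, and the arm is clear. I hand in.

```bash
python3 -c "
from cell import env
print(env.hand_in(), env.get_obs()['time'])"
```

```text
the job is handed in; nothing more can be done
the job is handed in; nothing more can be done
```

The lever is in third, fully home in the far right slot, and the job was handed in about 12 s into the 69 s allowed. The hand-in gives no verdict, so this rests on my own checks.

I kept the fingers closed throughout, so they could not pinch. I pushed the lever level from behind, then across to the right wall, where the force rose to about 7 N. Then I pushed it forward to the end stop, again about 7 N, and moved the arm well clear.

**Last checks:**
- **Lever position:** the handle's outline matches lever_fore ≈ 0.36 and lever_across ≈ 0.33, and clearly does not match 0.27 fore. The fingertip position when it hit the stop agrees.
- **Vials and lens tube:** their images have shifted 0 pixels since the start.
- **Contact:** the arm stands free with a force of about 1 N or less.

**What disagreed:** the fingertips turned out thinner than the 30 mm implied by the over-backs size. I allowed for this from the images. A first rough measurement of the handle top was also about 2 cm off; I did not use it for positioning.

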